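# Turn the pantry carousel to bring the can round

## Task

Push one of the spokes on top of the carousel with a fingertip and turn it, either way round, until the drinks can stands centred on the dark disc at the pick-up place, where the rim is low; then take the finger away. Let the carousel carry the can: do not touch or lift the can or the spice jars, keep them upright inside the rim, and leave the things round about alone.

Things in the scene. Friction and masses are not known exactly. Their poses are not given: they have to be found in the camera images.
- feeder: Fixed round base of the carousel: white plate, 284 mm across, 8 mm thick, with an aluminium rim (inner radius 126 mm, top 48 mm above the worktop) that is only 22 mm high at the pick-up place (25 degrees to either side), where a small dark index plate (30 x 50 x 6 mm) sticks out to 167 mm from the centre. Origin: centre of the underside; the pick-up place lies on its -x side.
- pick_place (a point): Centre of the pick-up place: a flush dark steel disc, 72 mm across, in the top of the base plate (8 mm above the worktop), 90 mm from the carousel's axis towards the index plate and the low part of the rim. Pocket walls may stand over it at the start.
- rotor: The turning part: turns either way about the vertical axis at the base's centre, more than a full turn, and stays where it is left (about 3 N at a spoke). Origin on the axis, at the plate's top. Grey drum, radius 52 mm, 62 mm high, with a column, radius 16 to 22 mm, 177 mm high, and four pockets, midway between the spokes, that slide their contents round the channel between drum and rim.
- spokes: The cross of four spokes on top of the rotor, fixed to it (same origin and axes): level round steel bars, 12 mm thick, along its +x, +y, -x, -y, axis 165 mm above the worktop (157 above the origin), from the column to a 20 mm black ball centred 112 mm from the rotor's axis. Nothing stands between the spokes, and can and jars end 35 mm or more below them.
- drinks_can: Drinks can: printed metal can, 66 mm across, 115 mm tall, upright and loose in one of the rotor's four pockets. A pocket has two upright grey walls, 50 mm high, 78 mm apart, parallel to its middle line (45 degrees from a spoke), so the can, 90 mm from the axis, lags up to 6 mm behind the pocket's middle; 3 mm of play inward and outward. It stops with the rotor. Origin: centre of its underside.
- jar_a: Spice jar with a screw cap, 46 mm across and 106 mm tall, slimmer than the can, loose in another pocket. Origin: centre of its underside.
- jar_b: Another spice jar, 44 mm across and 105 mm tall, loose in another pocket. Origin: centre of its underside. The fourth pocket is empty.
- lid_pile: Pile of can lids, 60 mm across, 53 mm tall, standing just beside the base; to be left alone. Origin: centre of its underside.
- tamper: Tamper with a wooden grip, 58 mm across, 95 mm tall, standing just beside the base on the other side; to be left alone. Origin: centre of its underside.
- mug: Mug, 80 x 113 x 91 mm, well to the left; to be left alone. Origin: centre of its underside.
- tape: Roll of tape lying flat, 100 mm across, 25 mm tall, to the right; to be left alone. Origin: centre of its underside.
- canister: Square canister with a wooden lid, 94 x 94 x 125 mm, to the right; to be left alone. Origin: centre of its underside.
- jigger: Hourglass-shaped steel measuring cup, 45 mm across, 79 mm tall, to the left; to be left alone. Origin: centre of its underside.
- teaspoon: Teaspoon lying flat, 139 mm long, to the left; to be left alone. Origin: centre of its underside.

How it is judged (in metres and radians):
On the way:
1. a finger pushes on a spoke (contact force between the fingers and spokes above 0.3 N), for 0.05 s.
At the end, for the whole second after the job is handed in: The drinks can stands upright at rest with its centre within 12 mm of the centre of the pick-up disc, the carousel is at rest, and both spice jars stand upright on the plate inside the rim (horizontal distance between drinks_can and pick_place below 0.012 m and angular speed of rotor below 0.05 rad/s and linear speed of drinks_can below 0.01 m/s and angle between each of drinks_can, jar_a, jar_b's own z axis and vertical below 0.1 rad and z of each of drinks_can, jar_a, jar_b in the frame of feeder below 0.02 m and horizontal distance between each of drinks_can, jar_a, jar_b and feeder below 0.126 m); the robot touches nothing.
It fails at once if the robot touches the drinks can or a spice jar (contact force between any of the fingers, the arm and drinks_can above 0.5 N or contact force between any of the fingers, the arm and jar_a above 0.5 N or contact force between any of the fingers, the arm and jar_b above 0.5 N).
It fails at once if the drinks can or a spice jar is tipped or lifted off the plate (angle between any of drinks_can, jar_a, jar_b's own z axis and vertical above 0.35 rad or z of any of drinks_can, jar_a, jar_b in the frame of feeder above 0.03 m).
It fails at once if something round about is moved by more than 20 mm (distance of any of lid_pile, tamper, mug, tape, canister, jigger, teaspoon from where it was at the start of the episode above 0.02 m).
It also fails if it takes over 45 s, if anything falls off the work surface, if the arm or the gripper's body presses on something with over 40 N, if the wrist force passes 120 N, or if a joint passes its speed limit or range.

## Robot

A 6-joint arm with a two-finger parallel gripper is mounted at the origin on a cart in front of the work surface, level with it; the furniture and walls round the work are solid. World frame = base frame: x ahead of the robot, y to its left, z up, the work surface at z = 0. Lengths are in m, angles in degrees, forces in N, time in s.
With the tool pointing down it reaches from about 0.4 to 0.825 m from the base axis. Payload 7 kg.
Tool frame: the origin (TCP) lies between the finger pads; the fingertips stand 25 mm ahead of it and the grasp point (between the pads) lies 6 mm ahead of it; z points along the fingers, y is the line along which they close (so a half turn about z gives the same grasp; the last joint's range is limited). The gripper opens to 88 mm and grips with 3 to 60 N. Pads are 19 mm wide; open, the fingers measure 130 mm over their backs; the gripper's body (78 mm by 193 mm) begins 47 mm behind the grasp point.
Start: joints at [-49.441, 20.546, 0.682, 0, -70.136, -16.507], TCP at [0.275, -0.616, 0.252] pointing down, gripper open.
Joint ranges: [-176.03, 176.03], [-82.01, 121.73], [-58.28, 71.71], [-173.87, 95.51], [-174.79, -0.11], [-173.66, 173.66]. Speed limits (degrees/s): [136.94, 136.94, 172.46, 180, 180, 180].

## Interface

Orientations are given as [roll, pitch, yaw] about the fixed x, y, z axes, in that order (R = Rz(yaw) Ry(pitch) Rx(roll)).
In Python, from plant import ctrl, cams, status gives the robot as it stands (ctrl), with the cameras (cams) and the readings (status).
- The arm moves only by the tool drive_effector, called as a command line: name --argument value ..., lists and objects as JSON in quotes. Schema: {"type":"object","properties":{"ticks":{"type":"string"},"only":{"type":"string"},"quiet":{"type":"boolean"},"lines":{"type":"string"}},"required":["ticks"],"additionalProperties":false}. ticks is a string of 1 to 8 rows, parted by a bar, with the numbers parted by spaces; each row has 5 numbers: dx, dy, dz in shares of 50 cm (1.0 is 50 cm), then a turn about the tool's z in parts of the range, where 1.0 means 120 degrees, then the finger opening in m; each row is the pose to reach, as a shift and turn from the pose commanded when the call began, along the tool's axes at that moment; what a row does not reach only later rows make up. A row lasts 1/8 s, in which the tool goes at most 0.0625 m and 10.7 degrees, less where a joint would pass 70% of its speed; a pose out of reach is approached as far as the arm can. The fingers move at their own pace and stop on an object; the grip force is fixed at half the most. Time passes only in rows, so rows that do not move let the fingers close. The tool returns the time, the measured TCP pose, the force, the opening and the grip force at its end. only (a regular expression) keeps the lines of the reply that match it, lines (a string "A,B") keeps lines A to B, and quiet returns only ok. Shift and turn numbers lie between -1 and 1, and a call with a number outside is refused. Input that does not fit is refused with a message, and nothing moves.
- status.get_obs(): the state, without advancing time (a new reading comes with each control period).
- cams.snapshot(name): name is "scene" or "top" or "wrist"; returns a dict with "frame" (400x640x3 uint8, red, green, blue), "z_map" (400x640 float32, m along the optical axis (not along the pixel's ray), 0 where there is no reading), "fovy" (degrees; the focal length in pixels is half the picture's height over the tangent of half this angle, whatever the lens; pixels are square), "cx", "cy" (the principal point, pixels), "k1" (the pictures are not rectified: a ray, as slopes to the right and down, at radius r is drawn at 1 + k1 r^2 times it, then the intrinsics apply), "R" (3x3) and "t" (3): a world point X has camera coordinates R X + t; the wrist camera has in their place "T_tool_cam" (4x4, takes a point from camera to tool coordinates, whose origin is the TCP and whose axes are the flange's). Camera axes: x right, y down, z forward; pixel columns grow to the right and rows downward; lengths in m; the calibration is good to about 2 mm. A picture is of the moment at which its call begins: read the wrist's pose just before it.
- ctrl.close_job(): hands the job in; it is judged then, once.
The state is a dict: "clock": time; "joint_pos": joint angles; "qvel": joint speeds; "tau": joint torques, N m; "tool_pos": TCP position; "orientation": TCP orientation; "force": force on the tool from outside, world axes, zero at the start; "moment": the same for the moment, N m; "opening": finger opening in m; "gripper_force": force on a finger pad.
Only numpy, scipy, OpenCV 4.12 (cv2) and the standard library are available. Lean on these libraries where they do the work, as an engineer would, in place of code of your own. Each camera call takes 0.05 s, during which the arm holds its last target. There are 200 camera calls.

## Working session

There is one attempt and no reset: what is moved stays moved. The work goes in short steps, Python scripts to look and compute and a tool call to move; the robot and the scene stay as the last step left them, time stands still between calls to the robot, and variables do not carry over. Pictures are saved under pics/ and viewed, at most 10 in all, crops included, and the job is handed in when it is done.

```bash
ls; mkdir -p pics
```

Run:
```python
from plant import ctrl, cams, status
import cv2
for n in("scene","top"):
    s=cams.snapshot(n); cv2.imwrite(f"pics/{n}0.png",s["frame"][:,:,::-1])
    print(n,s["fovy"],s["cx"],s["cy"],s["k1"],s["R"],s["t"])
o=status.get_obs(); print(o)
```

```text
pics
plant.py
scene 50.19829084059214 321.14883882995116 206.07893227847663 0.027588638003750783 [[-0.69088012 -0.72296459  0.00261951]
 [-0.52737456  0.50148515 -0.6858489 ]
 [ 0.49453083 -0.47522083 -0.72773925]] [0.3634831  0.29067275 1.22127695]
top 57.9754422202683 319.5817005679426 200.86899491595204 0.018035501757488394 [[ 0.00187972 -0.99989653  0.01426204]
 [-0.98339549 -0.0044364  -0.18142112]
 [ 0.18146562 -0.01368421 -0.98330208]] [0.01609257 0.49950323 1.18163908]
{'clock': 0.1, 'joint_pos': array([-4.94402468e+01,  2.05892206e+01,  6.37649332e-01, -1.67891348e-02,
       -7.01360725e+01, -1.65075974e+01]), 'qvel': array([ 0.08217197, -0.10318566,  0.22213705,  0.15534927, -0.01512085,
       -0.00866573]), 'tau': array([-1.34716884e-03, -5.84165025e+01,  2.93749791e+01,  7.01562658e+00,
        1.02067858e-02, -7.19893751e-05]), 'tool_pos': array([ 0.27491953, -0.61602852,  0.25068757]), 'orientation': array([ 1.79911484e+02, -9.77255679e-03, -1.55953553e+02]), 'force': array([-0.46594455, -0.10779382,  0.87093442]), 'moment': array([-0.04827057,  0.02558772, -0.01921941]), 'gripper_force': 0.0, 'opening': 0.08721087053165635}
```

View pics/scene0.png

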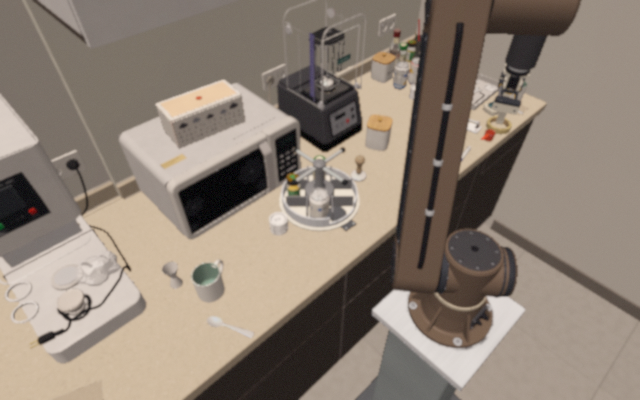

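View pics/top0.png

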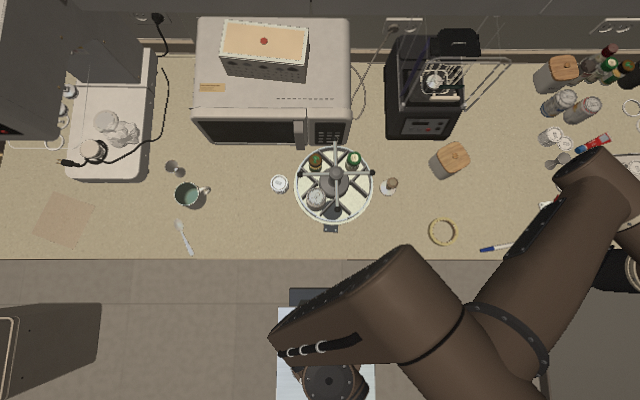

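The scene view shows the carousel near (319,195). In the top view it is at about (334,183), with the index plate at (331,229), the can at about (316,198) and jars at (316,160) and (353,160). I'll enlarge that part.

Create h.py:
```python
import numpy as np, cv2
from plant import ctrl, cams, status
def K(s):
    f=200/np.tan(np.radians(s["fovy"]/2)); return f
def ray(s,px):
    f=K(s); d=np.array([(px[0]-s["cx"])/f,(px[1]-s["cy"])/f]); u=d.copy()
    for _ in range(20): u=d/(1+s["k1"]*(u@u))
    return np.append(u,1.)
def plane(s,px,z):
    r=s["R"].T@ray(s,px); c=-s["R"].T@s["t"]; return c+r*(z-c[2])/r[2]
def dep(s,px,):  # world point from z_map
    z=s["z_map"][int(round(px[1])),int(round(px[0]))]
    return s["R"].T@(ray(s,px)*z-s["t"])
def proj(s,X):
    c=s["R"]@np.asarray(X,float)+s["t"]; u=c[:2]/c[2]; u=u*(1+s["k1"]*(u@u)); f=K(s)
    return u*f+[s["cx"],s["cy"]]
```

Run:
```python
from h import *
s=cams.snapshot("top"); np.save("top0.npy",s,allow_pickle=True)
c=s["frame"][135:240,270:400,::-1]
cv2.imwrite("pics/topc.png",cv2.resize(c,None,fx=5.5,fy=5.5,interpolation=cv2.INTER_CUBIC))
for p in [(336,173),(316,197),(331,229),(334,146),(372,173),(299,173),(337,208),(333,217)]: print(p,dep(s,p).round(3))
```

```text
(336, 173) [ 0.56  -0.03   0.186]
(316, 197) [0.498 0.03  0.121]
(331, 229) [ 0.408 -0.022  0.009]
(334, 146) [ 0.651 -0.025  0.173]
(372, 173) [ 0.565 -0.143  0.17 ]
(299, 173) [0.562 0.083 0.178]
(337, 208) [ 0.454 -0.033  0.175]
(333, 217) [ 0.449 -0.03   0.008]
```

View pics/topc.png

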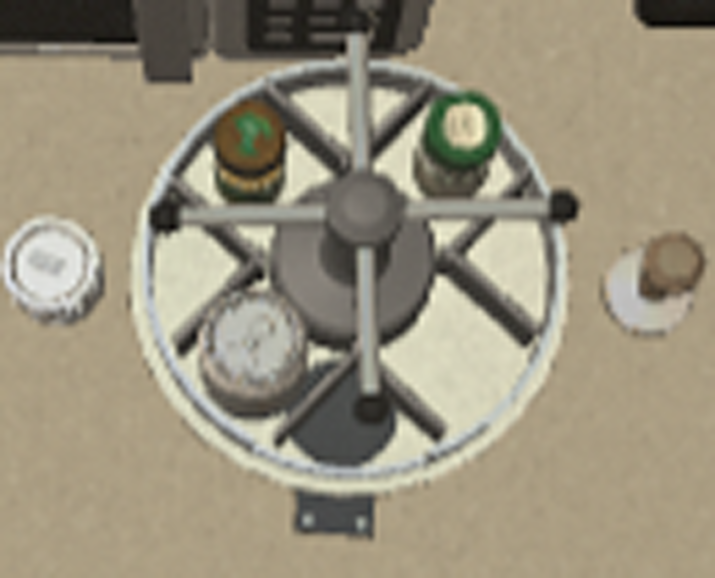

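The crop shows the disc under the bottom spoke at about (340,425) and the index plate at (333,515). Spoke balls are at (163,215), (563,206) and (370,404), and the can top is at (255,341). The can has to turn about 45° counter-clockwise, so I'll push the bottom spoke towards -y.

Run:
```python
from h import *
s=np.load("top0.npy",allow_pickle=True).item()
P=lambda a,z:plane(s,(a[0]/5.5+269.6,a[1]/5.5+134.6),z)[:2]
L,R_,B=P((163,215),.165),P((563,206),.165),P((370,404),.165)
A=(L+R_)/2; print("balls",L,R_,B,"axis",A,"span",np.linalg.norm(L-R_),np.linalg.norm(B-A))
# rim top ellipse points (left,right) & index
iL,iR=P((140,270),.048),P((562,270),.048); print("rim mid y",(iL+iR)/2,np.linalg.norm(iL-iR))
I=P((333,515),.007); I0=P((333,534),.004); print("index",I,"end",I0, np.linalg.norm(I0-A))
D=P((340,466),.008); print("disc near edge",D,np.linalg.norm(D-A))
C=P((255,341),.123); print("can",C,np.linalg.norm(C-A))
print("spoke ang",[np.degrees(np.arctan2(*(q-A)[::-1])) for q in (L,R_,B)],"index ang",np.degrees(np.arctan2(*(I-A)[::-1])),"can ang",np.degrees(np.arctan2(*(C-A)[::-1])))
# scene-view cross-check: bright/black ball heights by two views
t=cams.snapshot("scene"); np.save("scene0.npy",t,allow_pickle=True)
for n,q,z in(("L",L,.165),("R",R_,.165),("B",B,.165),("can",C,.123),("axis",A,.185),("idx",I,.007)): print(n,proj(t,[*q,z]).round(1))
c=t["frame"][140:240,260:380,::-1]; cv2.imwrite("pics/scc.png",cv2.resize(c,None,fx=6,fy=6,interpolation=cv2.INTER_CUBIC))
```

```text
balls [0.56288752 0.08264802] [ 0.56938844 -0.14361603] [ 0.45533417 -0.03350651] axis [ 0.56613798 -0.030484  ] span 0.22635742223662608 0.11084502666659439
rim mid y [ 0.55902316 -0.02973301] 0.262858537737429
index [ 0.41041967 -0.01959811] end [ 0.39874657 -0.0196862 ] 0.1677393084515926
disc near edge [ 0.441362   -0.02408694] 0.12493986183069106
can [0.49894793 0.03032193] 0.09061934234106596
spoke ang [np.float64(91.6457460245308), np.float64(-88.35425397546922), np.float64(-178.43747251508944)] index ang 176.0010959271441 can ang 137.85540512409952
L [294.2 181.3]
R [343.  148.7]
B [344.6 180.8]
can [320.3 193.1]
axis [319.6 159.7]
idx [349.3 223.9]
```

View pics/scc.png

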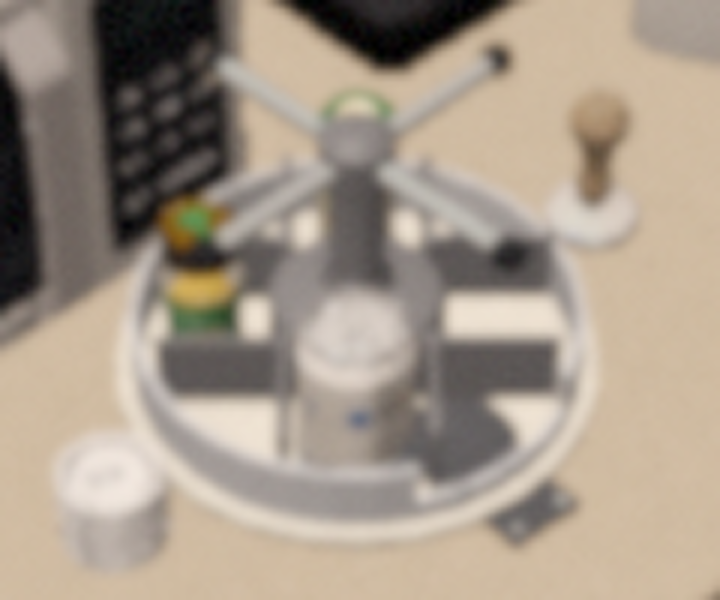

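The two views agree: the ball and can points project to within about 1.5 px in the scene view. The axis is at (0.566,-0.030), the pick place at about (0.476,-0.024), and the can needs +38°. The tool's current yaw suits the push, so I'll close the fingers and go across at this height.

The manual's scale: shifts go in shares of 50 cm and turns go in shares of 120 degrees. Converting my numbers, 0.352 m / 0.5 = 0.704, -0.32 m / 0.5 = -0.64.

drive_effector --ticks "-0.08 0.088 0 0 0 | -0.16 0.176 0 0 0 | -0.24 0.264 0 0 0 | -0.32 0.352 0 0 0 | -0.4 0.44 0 0 0 | -0.48 0.528 0 0 0 | -0.56 0.616 0 0 0 | -0.64 0.704 0 0 0"

```text
clock: 1.2
tool_pos: [0.4241, -0.1627, 0.2518]
orientation: [-180.0, 0.0, -155.9]
force: [1.1, -0.5, 0.3]
opening: 0.0132
gripper_force: 0.0
```

drive_effector --ticks "-0.08 0.088 0 0 0 | -0.16 0.176 0 0 0 | -0.246 0.272 0 0 0 | -0.246 0.272 0 0 0 | -0.246 0.272 0 0 0"

```text
clock: 1.82
tool_pos: [0.4804, 0.01, 0.2513]
orientation: [180.0, -0.0, -155.9]
force: [-0.5, -0.3, 0.9]
opening: 0.0003
gripper_force: 0.0
```

Converted, 0.079 m / 0.5 = 0.158, 0.06 m / 0.5 = 0.12.

drive_effector --ticks "0 0 0.06 0 0 | 0 0 0.12 0 0 | 0 0 0.158 0 0 | 0 0 0.158 0 0"

```text
clock: 2.33
tool_pos: [0.4795, 0.0081, 0.1716]
orientation: [180.0, -0.2, -156.1]
force: [-0.0, 0.3, 0.5]
opening: 0.0004
gripper_force: 0.0
```

Run:
```python
from h import *
for n in("scene","top"):
    s=cams.snapshot(n); u,v=(255,130) if n=="scene" else (270,125)
    cv2.imwrite(f"pics/{n}1.png",cv2.resize(s["frame"][v:v+110,u:u+130,::-1],None,fx=5,fy=5,interpolation=cv2.INTER_CUBIC))
a=cv2.imread("pics/scene1.png")[:,:650//2*2]; b=cv2.imread("pics/top1.png")
cv2.imwrite("pics/both1.png",cv2.resize(np.hstack([a,b]),(800,338)))
# arc: tool centre behind spoke at angle th, contact radius .085
A=np.array([.566,-.0305]); x=np.array([-.913,-.408]); y=np.array([-.408,.913]); p0=status.get_obs()["tool_pos"][:2]
for th in (182,190,198,206,214,220,226):
    t=np.radians(th); e=np.array([np.cos(t),np.sin(t)]); n=np.array([-e[1],e[0]])
    d=np.radians(th-90-114); off=.006+.021*abs(np.cos(d))+.0095*abs(np.sin(d))
    q=A+.085*e-off*n; print(th,q.round(3),"tool",((q-p0)@x).round(3),((q-p0)@y).round(3))
```

```text
182 [ 0.48  -0.004] tool 0.006 -0.012
190 [ 0.477 -0.017] tool 0.014 -0.022
198 [ 0.477 -0.03 ] tool 0.02 -0.034
206 [ 0.478 -0.043] tool 0.024 -0.046
214 [ 0.48  -0.055] tool 0.027 -0.057
220 [ 0.482 -0.063] tool 0.028 -0.066
226 [ 0.486 -0.071] tool 0.028 -0.075
```

View pics/both1.png

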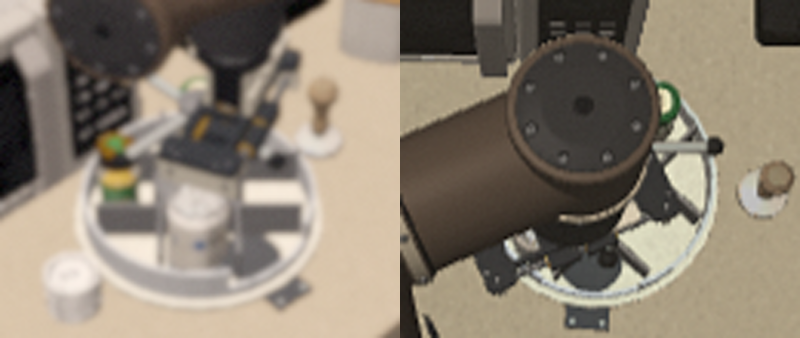

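The left half shows the gripper above the can, with two thin verticals beside it that I need to identify. The right half shows the tool beside the bottom spoke. I'll take a bigger view before pushing.

Run:
```python
from h import *
s=cams.snapshot("scene"); c=s["frame"][140:230,270:370,::-1]
w=cams.snapshot("wrist")["frame"][:,:,::-1]
print(status.get_obs()["opening"],proj(s,[.48,.008,.147]),[s["z_map"][v,313] for v in(160,165,170,175,180)])
a=cv2.resize(c,(400,360),interpolation=cv2.INTER_CUBIC); b=cv2.resize(w,(400,250)); b=cv2.copyMakeBorder(b,0,110,0,0,0)
cv2.imwrite("pics/chk.png",np.hstack([a,b]))
```

```text
0.00029972610929484406 [329.53184588 187.30097142] [np.float32(1.4050605), np.float32(1.38362), np.float32(1.3757176), np.float32(1.2299876), np.float32(1.2144258)]
```

View pics/chk.png

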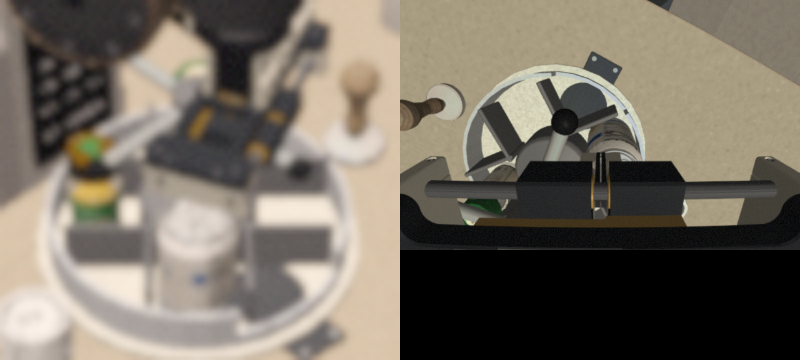

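The wrist view shows the fingers closed, beside the spoke ball at (565,122). The verticals are the pocket walls, at the same place as before. I'll start the push gently.

Converted, -0.034 m / 0.5 = -0.068, 0.02 m / 0.5 = 0.04.

drive_effector --ticks "0.008 -0.012 0 0 0 | 0.014 -0.024 0 0 0 | 0.02 -0.034 0 0 0 | 0.028 -0.044 0 0 0 | 0.034 -0.056 0 0 0 | 0.04 -0.068 0 0 0 | 0.04 -0.068 0 0 0"

```text
clock: 3.4
tool_pos: [0.476, -0.0299, 0.1725]
orientation: [180.0, -0.0, -156.0]
force: [-0.1, 1.0, 0.4]
opening: 0.0005
gripper_force: 0.5
```

Create see.py:
```python
from h import *
import sys
s=cams.snapshot("top"); t=cams.snapshot("scene")
S=s["frame"][125:235,270:400,::-1]; T=t["frame"][140:230,270:370,::-1]
a=cv2.resize(S,(473,400),interpolation=cv2.INTER_CUBIC); b=cv2.resize(T,(320,400) if 0 else (327,294),interpolation=cv2.INTER_CUBIC)
b=cv2.copyMakeBorder(b,0,106,0,0,0); cv2.imwrite(sys.argv[1],np.hstack([a,b]))
# column/spoke-height points and can-top-height points from both depth maps
A=np.array([.566,-.0305])
for n,q in(("top",s),("scene",t)):
    vv,uu=np.mgrid[120:240,260:400]; pts=np.array([dep(q,(u,v)) for u,v in zip(uu.ravel(),vv.ravel()) if q["z_map"][v,u]>0])
    r=np.hypot(*(pts[:,:2]-A).T); ang=np.degrees(np.arctan2(pts[:,1]-A[1],pts[:,0]-A[0]))%360
    m=(pts[:,2]>.112)&(pts[:,2]<.132)&(r>.05)&(r<.13)&(ang>110)&(ang<215)
    if m.sum()>3: c=np.median(pts[m],0); print(n,"can-top pts",m.sum(),c.round(4),"ang",np.degrees(np.arctan2(c[1]-A[1],c[0]-A[0]))%360)
```

```bash
python3 see.py pics/p1.png
```

```text
top can-top pts 55 [0.4722 0.011  0.1201] ang 156.14238008342835
scene can-top pts 212 [0.4867 0.0243 0.118 ] ang 145.3674265307465
```

View pics/p1.png

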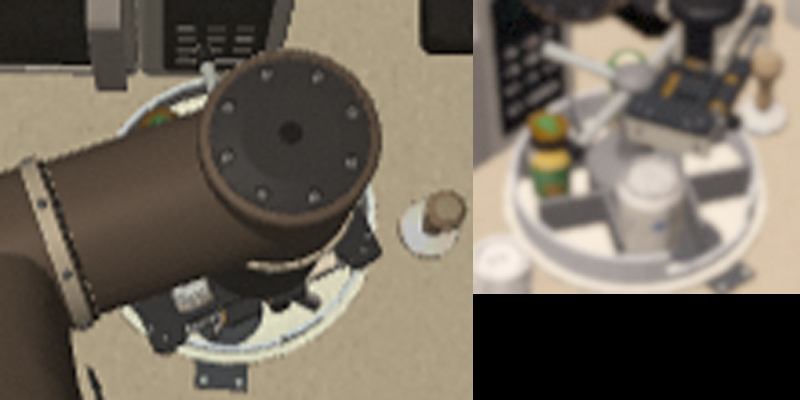

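The carousel has turned about 10°. The can follows and its top is visible in the scene view at about (324,194). I'll keep pushing.

drive_effector --ticks "0.004 -0.012 0 0 0 | 0.008 -0.024 0 0 0 | 0.012 -0.036 0 0 0 | 0.014 -0.048 0 0 0 | 0.014 -0.048 0 0 0"

```text
clock: 4.12
tool_pos: [0.4795, -0.0546, 0.1724]
orientation: [-180.0, -0.0, -156.0]
force: [0.7, 0.6, -0.4]
opening: 0.0007
gripper_force: 0.3
```

Create can.py:
```python
from h import *
A=np.array([.566,-.0305]); pk=A+.09*np.array([np.cos(np.radians(176)),np.sin(np.radians(176))])
t=cams.snapshot("scene")
vv,uu=np.mgrid[160:230,290:370]; uv=np.c_[uu.ravel(),vv.ravel()]
pts=np.array([dep(t,p) for p in uv]); r=np.hypot(*(pts[:,:2]-A).T)
for lo in (.114,.117,.12):
    m=(pts[:,2]>lo)&(pts[:,2]<.135)&(r>.05)&(r<.13)&(np.hypot(*(pts[:,:2]-pk).T)<.09)
    g=np.array([plane(t,p,.123)[:2] for p in uv[m]]).astype(np.float32)
    (cx,cy),rad=cv2.minEnclosingCircle(g); md=np.median(g,0)
    for n,c in(("circ",(cx,cy)),("med",md)): print(lo,m.sum(),n,np.round(c,4),round(rad,4),"r",np.hypot(*(c-A)).round(4),"ang",(np.degrees(np.arctan2(c[1]-A[1],c[0]-A[0]))%360).round(1),"err",(c-pk).round(4))
print("target px",proj(t,[*pk,.123]))
import sys
if len(sys.argv)>1: cv2.imwrite(sys.argv[1],cv2.resize(t["frame"][140:240,260:380,::-1],None,fx=6,fy=6,interpolation=cv2.INTER_CUBIC))
```

```bash
python3 can.py
```

```text
0.114 188 circ [0.473  0.0048] 0.0325 r 0.0995 ang 159.2 err [-0.0033  0.029 ]
0.114 188 med [0.4735 0.0052] 0.0325 r 0.0991 ang 158.9 err [-0.0027  0.0294]
0.117 129 circ [0.4745 0.0037] 0.0311 r 0.0977 ang 159.5 err [-0.0017  0.028 ]
0.117 129 med [0.4735 0.0047] 0.0311 r 0.099 ang 159.2 err [-0.0028  0.0289]
0.12 42 circ [0.475  0.0028] 0.03 r 0.0969 ang 159.9 err [-0.0012  0.027 ]
0.12 42 med [0.4732 0.0031] 0.03 r 0.0987 ang 160.1 err [-0.003   0.0273]
target px [337.34813823 188.43240053]
```

Converted, -0.015 m / 0.5 = -0.03, 0.001 m / 0.5 = 0.002.

drive_effector --ticks "0.001 -0.01 0 0 0 | 0.002 -0.02 0 0 0 | 0.002 -0.03 0 0 0 | 0.002 -0.03 0 0 0 | 0.002 -0.03 0 0 0"

```text
clock: 4.8
tool_pos: [0.4846, -0.0684, 0.1724]
orientation: [-180.0, -0.0, -156.0]
force: [0.6, 1.1, 0.9]
opening: 0.0002
gripper_force: 0.5
```

```bash
python3 can.py
```

```text
0.114 192 circ [ 0.4693 -0.0099] 0.033 r 0.0989 ang 168.0 err [-0.007   0.0143]
0.114 192 med [ 0.4708 -0.0111] 0.033 r 0.0972 ang 168.5 err [-0.0054  0.0131]
0.117 132 circ [ 0.4718 -0.0129] 0.0295 r 0.0958 ang 169.4 err [-0.0044  0.0113]
0.117 132 med [ 0.4715 -0.0123] 0.0295 r 0.0962 ang 169.1 err [-0.0047  0.012 ]
0.12 47 circ [ 0.4726 -0.0131] 0.0287 r 0.095 ang 169.4 err [-0.0036  0.0111]
0.12 47 med [ 0.4711 -0.0114] 0.0287 r 0.0968 ang 168.6 err [-0.0051  0.0128]
target px [337.34813823 188.43240053]
```

Converted, -0.01 m / 0.5 = -0.02, -0.007 m / 0.5 = -0.014.

drive_effector --ticks "0 -0.008 0 0 0 | -0.001 -0.014 0 0 0 | -0.002 -0.02 0 0 0 | -0.002 -0.02 0 0 0 | -0.002 -0.02 0 0 0"

```text
clock: 5.48
tool_pos: [0.4897, -0.0769, 0.1725]
orientation: [180.0, -0.0, -155.9]
force: [-0.5, 4.3, -0.9]
opening: 0.0005
gripper_force: 1.4
```

```bash
python3 can.py
```

```text
0.114 190 circ [ 0.4706 -0.0191] 0.0324 r 0.096 ang 173.2 err [-0.0056  0.0051]
0.114 190 med [ 0.47   -0.0197] 0.0324 r 0.0966 ang 173.6 err [-0.0062  0.0045]
0.117 124 circ [ 0.4718 -0.0217] 0.0297 r 0.0946 ang 174.7 err [-0.0044  0.0025]
0.117 124 med [ 0.4718 -0.0202] 0.0297 r 0.0948 ang 173.7 err [-0.0044  0.0041]
0.12 44 circ [ 0.4732 -0.0227] 0.0283 r 0.0931 ang 175.2 err [-0.003   0.0016]
0.12 44 med [ 0.473  -0.0209] 0.0283 r 0.0935 ang 174.1 err [-0.0032  0.0034]
target px [337.34813823 188.43240053]
```

The estimate is within a few mm, so I'll back off, lift, clear the view and check with the top camera.

Converted, -0.09 m / 0.5 = -0.18, -0.06 m / 0.5 = -0.12.

drive_effector --ticks "-0.006 0.014 0 0 0 | -0.012 0.028 0 0 0 | -0.012 0.028 0 0 0 | -0.012 0.028 -0.06 0 0 | -0.012 0.028 -0.12 0 0 | -0.012 0.028 -0.18 0 0 | -0.012 0.028 -0.18 0 0"

```text
clock: 6.4
tool_pos: [0.4909, -0.0617, 0.265]
orientation: [-179.9, 0.2, -155.9]
force: [-0.7, 0.1, -0.5]
opening: 0.0008
gripper_force: 0.0
```

drive_effector --ticks "0.08 -0.08 0 0 0 | 0.16 -0.16 0 0 0 | 0.24 -0.24 0 0 0 | 0.32 -0.32 0 0 0 | 0.4 -0.4 0 0 0 | 0.48 -0.48 0 0 0 | 0.56 -0.56 0 0 0 | 0.56 -0.56 0 0 0"

```text
clock: 7.4
tool_pos: [0.346, -0.4342, 0.2609]
orientation: [179.9, -0.1, -156.2]
force: [-0.5, -0.2, -0.2]
opening: 0.0003
gripper_force: 0.0
```

```bash
python3 can.py
```

Run:
```python
from h import *
s=cams.snapshot("top"); np.save("top2.npy",s,allow_pickle=True)
cv2.imwrite("pics/top2.png",cv2.resize(s["frame"][135:240,270:400,::-1],None,fx=5.5,fy=5.5,interpolation=cv2.INTER_CUBIC))
```

```text
0.114 188 circ [ 0.469  -0.0219] 0.0324 r 0.0974 ang 174.9 err [-0.0072  0.0023]
0.114 188 med [ 0.47   -0.0208] 0.0324 r 0.0965 ang 174.3 err [-0.0062  0.0034]
0.117 126 circ [ 0.4701 -0.0234] 0.031 r 0.0962 ang 175.8 err [-0.0061  0.0008]
0.117 126 med [ 0.471  -0.0213] 0.031 r 0.0955 ang 174.5 err [-0.0052  0.0029]
0.12 34 circ [ 0.473  -0.0227] 0.0282 r 0.0933 ang 175.2 err [-0.0032  0.0015]
0.12 34 med [ 0.4724 -0.0171] 0.0282 r 0.0945 ang 171.9 err [-0.0038  0.0071]
target px [337.34813823 188.43240053]
```

View pics/top2.png

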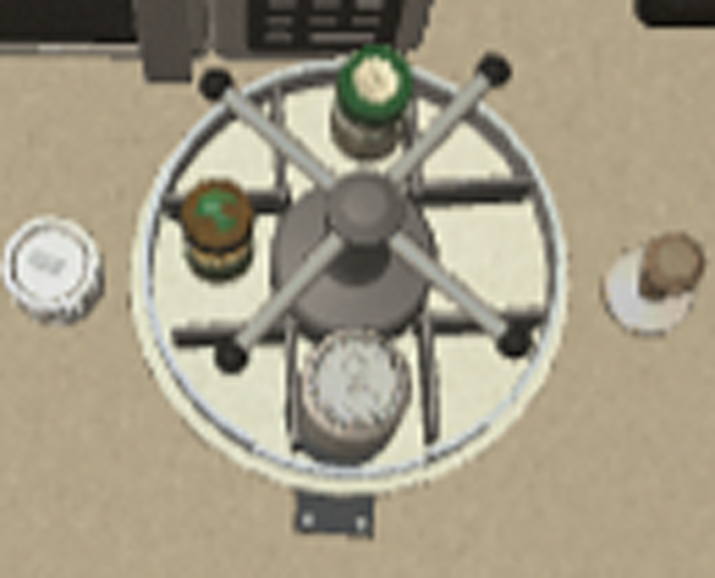

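The top view now shows the can top at about (356,380), just over the covered disc. The balls are at (216,84), (493,70), (231,357) and (513,341), and both jars are upright.

Run:
```python
from h import *
s=np.load("top2.npy",allow_pickle=True).item()
P=lambda a,z:plane(s,(a[0]/5.5+269.6,a[1]/5.5+134.6),z)[:2]
b=[P(q,.165) for q in((216,84),(493,70),(231,357),(513,341))]; A=np.mean(b,0)
I=P((334,515),.007); C=P((356,380),.123); d=(I-A)/np.linalg.norm(I-A); pk=A+.09*d
t0=np.load("top0.npy",allow_pickle=True).item()["frame"]; f=cv2.cvtColor(t0,cv2.COLOR_RGB2HSV)
print("axis",A,"radii",[np.linalg.norm(q-A).round(4) for q in b]); print("pick",pk,"disc edge-based",P((340,425),.008))
print("can",C,"err",C-pk,np.linalg.norm(C-pk),"ang idx",np.degrees(np.arctan2(*d[::-1])),"can",np.degrees(np.arctan2(*(C-A)[::-1])))
```

```text
axis [ 0.56568097 -0.03049216] radii [np.float64(0.1122), np.float64(0.1125), np.float64(0.1123), np.float64(0.1116)]
pick [ 0.47587701 -0.02455504] disc edge-based [ 0.46754884 -0.02419483]
can [ 0.47625129 -0.02813183] err [ 0.00037428 -0.00357679] 0.003596317071671934 ang idx 176.2175650324972 can 178.4881342322053
```

The two cameras put the can about 3.6 mm and 3–7 mm off the disc centre, on opposite sides of it. That is well inside 12 mm, so I'll hand in.

```bash
python3 -c "from plant import ctrl, cams, status; print(ctrl.close_job())"
```

```text
the job is handed in; nothing more can be done
None
```

I turned the carousel by pushing one spoke until the can stood on the pick-up disc, about 4 mm off centre by the top camera and 3–7 mm by the scene camera; I then took the finger away and handed the job in, with both jars upright, but no verdict came back.

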